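Hold a shaft collar on the set-screw flat

TASK

On the gearmotor stand, swing the cam lever of the hold-down clamp fully open to free the collar, then turn the upright shaft until you feel or see that the flat ground on its top part squarely faces the hex key. Then grip the loose collar that sits around the shaft, raise it to the middle of the flat with its set screw squarely over the flat and level with the key, and finish while still holding it there, gripped, upright and still, so that the screw could be tightened; leave the other things on the bench where they are.

Things in the scene. Friction and masses are not known exactly. Their poses are not given: they have to be found in the camera images.
- stand: Gearmotor test stand, fixed to the bench: a 200 x 205 mm aluminium base plate 10 mm thick with a black gearbox (74 x 86 mm, top 40 mm above the bench) and an upright shaft. Origin on the bench surface on the shaft's axis; its x axis (horizontal) points from the shaft to the hex key, z is up
- key_tip (a point): Tip of the thin hex key that lies level in the key guide, aimed at the shaft: 83 mm from the shaft axis along the stand's x, 110 mm above the bench. The key guide is a narrow upright post (at most 36 x 30 mm, centred 111 mm from the shaft axis along the stand's x, top 118 mm above the bench)
- shaft (a joint): Turn of the upright shaft in rad: 0 when the ground flat squarely faces the hex key, growing anticlockwise seen from above. It turns with slight friction (about 0.06 N m) and stays where it is left. It starts between 0.6 and 1.4. On the shaft, below the collar, are a shoulder of 26 mm diameter (top 72 mm above the bench) and a flange of 50 mm diameter (41 to 53 mm)
- shaft_flat (a point): Middle of the flat on the shaft's top part; its x axis is the outward normal of the flat, z is up the shaft. It lies 5 mm from the shaft's axis, 110 mm above the bench. The shaft is steel, 16 mm diameter; the flat is 3 mm deep (13 mm across from the flat to the back, against 16 mm over the round) and runs from 94 mm above the bench to the shaft's top at 126 mm.
- clamp (a joint): Cam lever of the collar's hold-down clamp, in rad: 0 is clamped (start), it swings anticlockwise seen from above, in a level circle, to a stop at 1.4, fully open. Stiff (about 3 N at the knob); it stays where it is left. Clamped, its upper finger (12 mm wide, 91 to 97 mm above the bench) reaches over the collar from the pivot and keeps it down; open, the finger is clear of the collar
- clamp_pivot (a point): Pivot of the cam lever's upright hinge: 50 mm along the stand's -x and 65 mm along its +y from the shaft axis, 49 mm above the bench. The upright on it is 12 mm thick and ends 97 mm above the bench
- clamp_knob (a point): Centre of the cam lever's black upright round knob: 16 mm diameter, from 59 to 93 mm above the bench, 90 mm from the pivot. The lever's bar below it has its top at 53 mm above the bench
- collar: Plain steel shaft collar, a ring of 40 mm outer diameter, 19 mm bore, 18 mm high, about 130 g, threaded loosely over the shaft; at the start it rests on the shoulder, underside 72 mm above the bench, and may turn along with the shaft. Origin at the centre of its underside; z up along its bore, its x axis points to its set screw
- collar_screw (a point): Outer face of the collar's backed-out set screw: an 8 mm stub that stands 4 mm out of the collar's side, 24 mm from the collar's axis along its x, half way up the collar (9 mm above its underside)
- spare_collar: Bystander: a smaller steel collar of 30 mm diameter, 12 mm high, lying on the stand's base plate; origin under its centre
- spare_pulley: Bystander: a small aluminium pulley of 32 mm diameter, 24 mm high, on the base plate; origin under its centre
- screwdriver: Bystander: a 170 mm screwdriver lying on the bench beside the stand; origin under its middle
- battery_pack: Bystander: four cells in a black tray, 66 x 62 x 17 mm
- hobby_motor: Bystander: small grey gearmotor, 64 x 22 x 20 mm with a steel can

How it is judged:
By the outcome, as a careful person would: the job done as asked, in the order asked, and still so for the second after the job is handed in, while the arm keeps its last pose, push and grip.
It also fails if it takes over 51 s, if anything falls off the work surface, if the arm or the gripper's body presses on something with over 40 N, if the wrist force passes 120 N, or if a joint passes its speed limit or range.

ROBOT

A 6-joint arm with a two-finger parallel gripper is mounted at the origin on the work surface. World frame = base frame: x ahead of the robot, y to its left, z up, the work surface at z = 0. Lengths are in m, angles in rad, forces in N, time in s.
With the tool pointing down it reaches from about 0.3 to 0.75 m from the base axis. Payload 8.5 kg.
Tool frame: the origin (TCP) lies between the finger pads; the fingertips stand 8 mm ahead of it and the grasp point (between the pads) lies 11 mm behind it; z points along the fingers, y is the line along which they close (so a half turn about z gives the same grasp; the last joint's range is limited). The gripper opens to 85 mm and grips with 20 to 120 N. Pads are 22 mm wide; open, the fingers measure 114 mm over their backs; the gripper's body (76 mm by 85 mm) begins 54 mm behind the grasp point. The pads swing forward as they close: fully open they stand 13 mm farther back than shut.
Start: joints at [0.979, 0.381, 1.297, -0, 1.464, -0.215], TCP at [0.202, 0.511, 0.239] pointing down, gripper open.
Joint ranges: [-3.11, 3.11], [-0.89, 2.33], [0.22, 2.48], [-1.42, 4.56], [0.17, 2.85], [-2.88, 2.88]. Speed limits (rad/s): [2.39, 2.39, 3.14, 3.14, 3.14, 3.14].

INTERFACE

Orientations are given as a unit quaternion [w, x, y, z].
In Python, from rig import env gives the robot as it stands.
- The arm moves only by the tool apply_moves, never from a script. Its argument "series" is text: rows parted by semicolons, each of 7 numbers parted by spaces: the shift along the tool's x, y, z in mm, then the turn, a rotation vector about the tool's x, y, z in rad, then the opening, from 0 (shut) to 1 (fully open). A call has 1 to 20 rows; each row is the pose to reach, as a shift and turn from the pose commanded when the call began, along the tool's axes at that moment; what a row does not reach only later rows make up. A row lasts 1/8 s, in which the tool goes at most 62.5 mm and 10.7 degrees, less where a joint would pass 70% of its speed; a pose out of reach is approached as far as the arm can. A call with a gripper value outside its range is refused whole. The fingers move at their own pace and stop on an object; the grip force is fixed at half the most. Time passes only in rows, so rows that repeat a pose let the fingers close. It gives the time, the measured TCP pose, the force, the opening and the grip force at its end, in the units of the state.
- env.get_state(): the state, without advancing time (a new reading comes with each control period).
- env.read_camera(name): name is "scene" or "top"; returns (picture, depth): 480x640x3 uint8, red, green, blue; 480x640 float32, m along the optical axis (not along the pixel's ray), 0 where there is no reading.
- env.calibration(name): a dict with "mtx" (3x3 intrinsics, pixels), "view" (4x4, takes a point from world to camera coordinates). Camera axes: x right, y up, looking along -z (the intrinsics and any distortion apply to the point x, -y, -z); pixel columns grow to the right and rows downward; lengths in m; the calibration is good to about 2 mm. A picture is of the moment at which its call begins. calibration takes no time and is no camera call.
- env.hand_in(): hands the job in; it is judged then, once.
The state is a dict: "clock": time; "joints": joint angles; "qvel": joint speeds; "joint_efforts": joint torques, N m; "tool_pos": TCP position; "tcp_rot": TCP orientation; "contact_force": force on the tool from outside, world axes, zero at the start; "wrist_torque": the same for the moment, N m; "grip_width": finger opening in m; "gripper_force": force on a finger pad.
Only numpy, scipy, OpenCV 4.12 (cv2) and the standard library are available. Lean on these libraries where they do the work, as an engineer would, in place of code of your own. Each camera call takes 0.05 s, during which the arm holds its last target. There are 200 camera calls.

## Working session

There is one attempt and no reset: what is moved stays moved. The work goes in short steps, Python scripts to look and compute and a tool call to move; the robot and the scene stay as the last step left them, time stands still between calls to the robot, and variables do not carry over. Pictures are saved under pics/ and viewed, at most 13 in all, crops included, and the job is handed in when it is done.

Besides the shell and the picture viewer there is one more tool, called as a command line: name --argument value ..., lists and objects as JSON in quotes. apply_moves: Moves the arm, as the interface text tells. Its arguments: {"type":"object","properties":{"series":{"type":"string"}},"required":["series"]}

```bash
mkdir -p pics; ls; cat > h.py <<'E'
import numpy as np,cv2
from rig import env
def cam(n):
    c=env.calibration(n);return np.array(c["mtx"]),np.array(c["view"]),c
def cloud(n,depth):
    K,V,_=cam(n);v,u=np.mgrid[:480,:640]
    x=(u-K[0,2])/K[0,0]*depth;y=(v-K[1,2])/K[1,1]*depth
    P=np.stack([x,-y,-depth,np.ones_like(depth)],-1)
    return (P@np.linalg.inv(V).T)[...,:3]
def proj(n,p):
    K,V,_=cam(n);q=V@np.append(p,1);return (K@[q[0]/-q[2],-q[1]/-q[2],1])[:2]
def ray(n,u,v,z):
    K,V,_=cam(n);Vi=np.linalg.inv(V);d=Vi[:3,:3]@[(u-K[0,2])/K[0,0],-(v-K[1,2])/K[1,1],-1];o=Vi[:3,3]
    return o+d*(z-o[2])/d[2]
E
python3 - <<'E'
from h import *
for n in("scene","top"):
    im,d=env.read_camera(n);cv2.imwrite(f"pics/{n}0.png",im[...,::-1]);np.save(f"{n}0.npy",d)
    c=env.calibration(n);print(c, (d>0).mean())
print(env.get_state())
E
```

```text
pics
{'mtx': array([[601.56526879,   0.        , 322.65928264],
       [  0.        , 601.56526879, 237.00748954],
       [  0.        ,   0.        ,   1.        ]]), 'view': array([[ 0.56835533,  0.82265834,  0.01433457, -0.28004019],
       [-0.66500124,  0.44903512,  0.59677535,  0.28896799],
       [ 0.48450549, -0.34871295,  0.80228032, -1.58066752],
       [ 0.        ,  0.        ,  0.        ,  1.        ]])} 0.9959505208333334
{'mtx': array([[564.32892242,   0.        , 325.88109703],
       [  0.        , 564.32892242, 239.44552039],
       [  0.        ,   0.        ,   1.        ]]), 'view': array([[ 0.02236708, -0.9997213 ,  0.00755227, -0.0245806 ],
       [ 0.99789955,  0.02278443,  0.0606412 , -0.51799717],
       [-0.06079637,  0.00618004,  0.99813106, -1.46045087],
       [ 0.        ,  0.        ,  0.        ,  1.        ]])} 0.9960221354166666
{'clock': 0.1, 'joints': array([ 9.78707769e-01,  3.81133543e-01,  1.29816891e+00,  3.07413745e-05,
        1.46360820e+00, -2.15292632e-01]), 'qvel': array([-0.00081907, -0.0015063 , -0.00220942,  0.00020711,  0.00017057,
       -0.00078863]), 'joint_efforts': array([ 2.28134493e-03, -4.49220979e+01, -2.31654185e+01, -2.66312572e-04,
        3.69863701e-03,  2.94415099e-05]), 'tool_pos': array([0.20221468, 0.51120427, 0.23877629]), 'tcp_rot': array([-2.72917035e-04,  1.87287031e-01,  9.82305010e-01, -6.00022757e-04]), 'contact_force': array([0.42221363, 0.69545475, 0.23832645]), 'wrist_torque': array([-0.01488262,  0.0268472 ,  0.03679145]), 'gripper_force': 0.0, 'grip_width': 0.08535385142270287}
```

View pics/scene0.png

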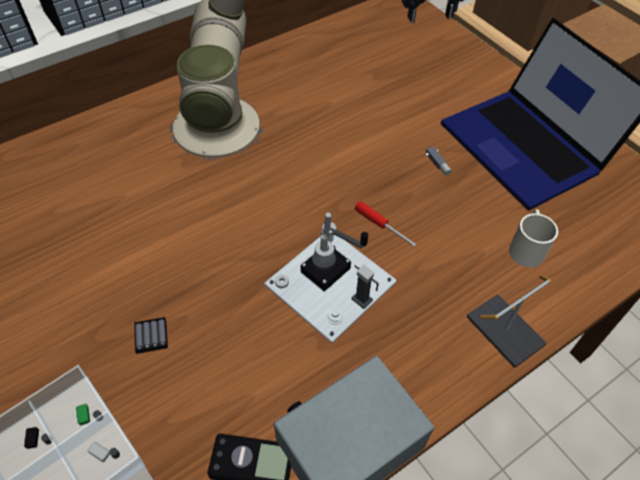

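View pics/top0.png

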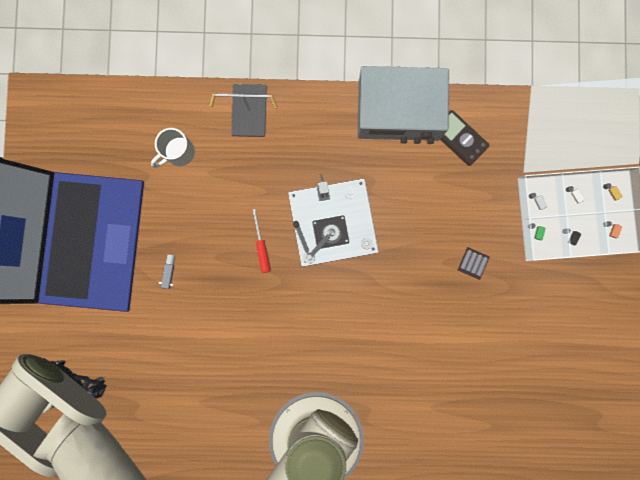

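Top view: stand at (290-378, 180-265), shaft about (331,233), key guide about (322,187), knob about (296,225). Now zoomed crops.

```bash
python3 - <<'E'
from h import *
a=cv2.imread("pics/top0.png")[170:275,283:388];b=cv2.imread("pics/scene0.png")[205:345,260:400]
a=cv2.resize(a,(400,400),interpolation=cv2.INTER_CUBIC);b=cv2.resize(b,(400,400),interpolation=cv2.INTER_CUBIC)
cv2.imwrite("pics/c0.png",np.hstack([a,b]))
D=np.load("top0.npy");P=cloud("top",D)
im=cv2.imread("pics/top0.png")
# base plate: depth height ~10mm
R=np.zeros(D.shape,bool);R[170:275,283:388]=1
z=P[...,2]
m=(R&(abs(z-.010)<.006)&(im.min(-1)>120)).astype(np.uint8)
c=max(cv2.findContours(m,0,2)[0],key=cv2.contourArea)
r=cv2.minAreaRect(c);bx=cv2.boxPoints(r)
print("plate",[ray("top",*p,.010).round(4) for p in bx])
for lo,hi in((.03,.05),(.05,.068),(.07,.1),(.1,.135)):
    k=R&(z>lo)&(z<hi);n,l,s,ce=cv2.connectedComponentsWithStats(k.astype(np.uint8))
    print(lo,[(s[i,4],ce[i].round(1),P[l==i].mean(0).round(4),P[l==i].min(0).round(4)[:2],P[l==i].max(0).round(4)[:2]) for i in range(1,n) if s[i,4]>3])
E
```

```text
plate [array([0.6436, 0.0918, 0.01  ]), array([ 0.6864, -0.1116,  0.01  ]), array([ 0.4888, -0.1515,  0.01  ]), array([0.4469, 0.0504, 0.01  ])]
0.03 [(np.int32(27), array([349.5, 192.1]), array([ 0.6418, -0.0714,  0.0345]), array([ 0.6294, -0.0805]), array([ 0.6502, -0.0648])), (np.int32(5), array([321.4, 196.4]), array([0.628 , 0.0013, 0.0406]), array([ 0.6275, -0.0028]), array([0.6285, 0.005 ])), (np.int32(597), array([330.6, 229.7]), array([ 0.5423, -0.0243,  0.0403]), array([ 0.495 , -0.0699]), array([0.5812, 0.0242])), (np.int32(6), array([313.7, 258.5]), array([0.4672, 0.0175, 0.0422]), array([0.4607, 0.0166]), array([0.4738, 0.0191]))]
0.05 [(np.int32(10), array([327.5, 225.1]), array([ 0.5529, -0.0159,  0.054 ]), array([ 0.5453, -0.0274]), array([ 0.5562, -0.0046])), (np.int32(50), array([334.6, 237.5]), array([ 0.5216, -0.0347,  0.054 ]), array([ 0.507 , -0.0484]), array([ 0.5538, -0.0131])), (np.int32(174), array([303.5, 245.3]), array([0.4998, 0.0439, 0.0545]), array([0.4576, 0.019 ]), array([0.5477, 0.0669])), (np.int32(14), array([321.8, 234.4]), array([ 0.5288, -0.0019
[... 254 characters left out ...]
0.0641, 0.0921]), array([0.5444, 0.0577]), array([0.5579, 0.0703])), (np.int32(278), array([324.7, 238.8]), array([ 0.5152, -0.0094,  0.0926]), array([ 0.4642, -0.0423]), array([0.5509, 0.0358]))]
0.1 [(np.int32(130), array([322.6, 186.9]), array([ 0.641 , -0.0014,  0.1178]), array([ 0.6145, -0.0148]), array([0.6737, 0.0101])), (np.int32(35), array([331.4, 231.8]), array([ 0.5307, -0.0251,  0.1253]), array([ 0.524 , -0.0315]), array([ 0.5395, -0.0192])), (np.int32(4), array([317.8, 245.2]), array([0.4985, 0.0074, 0.1009]), array([0.4966, 0.0067]), array([0.5015, 0.0092])), (np.int32(4), array([313.2, 251.2]), array([0.4834, 0.0181, 0.1019]), array([0.4815, 0.0162]), array([0.4841, 0.0212]))]
```

View pics/c0.png

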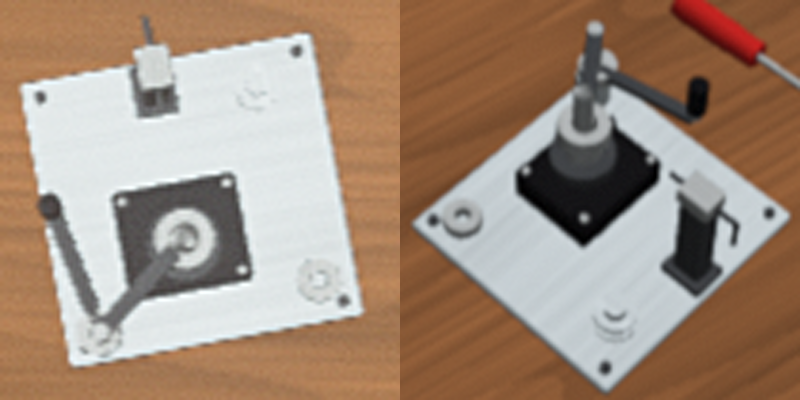

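Crops: shaft, collar and the finger over it at left-crop (185,240), knob at (48,207), pivot at (100,335), plate turned by about 0.2 rad. The knob–pivot distance measures 89.7 mm and the key guide about 111 mm from the shaft, matching the spec. The jaw direction (1.19 rad) suits the knob, so first I'll work out the move.

```bash
cat >> h.py <<'E'
from scipy.spatial.transform import Rotation as Ro
S=np.array([.531,-.0248]);TH=0.199
PIV=S+np.array([[np.cos(TH),-np.sin(TH)],[np.sin(TH),np.cos(TH)]])@[-.05,.065]
def frame():
    s=env.get_state();q=s["tcp_rot"];return s,Ro.from_quat([q[1],q[2],q[3],q[0]])
def to(*pts):
    s,R=frame()
    y=R.as_matrix()[:,1];print("jaw",np.arctan2(y[1],y[0]).round(4),"tilt",R.as_matrix()[:2,2].round(4),"tcp",s["tool_pos"].round(4),"w",round(s["grip_width"],4),"F",np.round(s["contact_force"],1),"t",s["clock"])
    for p in pts: print((1000*R.inv().apply(np.array(p)-s["tool_pos"])).round(1))
E
python3 - <<'E'
from h import *
print(PIV)
to([.551,.0645,.15],[.551,.0645,.075])
# shaft top and collar from scene cloud
for n in("top","scene"):
    d=np.load(n+"0.npy");P=cloud(n,d);r=np.hypot(P[...,0]-S[0],P[...,1]-S[1])
    k=(r<.03)&(P[...,2]>.121);print(n,"top",k.sum(),P[k].mean(0).round(4),P[k].min(0).round(4),P[k].max(0).round(4))
    k=(r<.03)&(abs(P[...,2]-.09)<.004);print("coll",k.sum(),P[k].mean(0).round(4),P[k].min(0).round(4),P[k].max(0).round(4))
print(proj("scene",[*S,.126]),proj("scene",[*S,.08]),np.linalg.inv(cam("scene")[1])[:3,3])
a=cv2.imread("pics/top0.png")[216:250,314:348];b=cv2.imread("pics/scene0.png")[222:272,300:350]
cv2.imwrite("pics/c1.png",np.hstack([cv2.resize(x,(400,400),interpolation=cv2.INTER_CUBIC) for x in(a,b)]))
E
```

```text
[0.46913697 0.02903275]
jaw 1.194 tilt [-0.0008 -0.0011] tcp [0.2022 0.5112 0.2388] w 0.0854 F [0.4 0.7 0.2] t 0.1
[-488.7 -286.9   89. ]
[-488.7 -286.8  164. ]
top top 31 [ 0.5315 -0.025   0.1273] [ 0.5249 -0.0315  0.1214] [ 0.5395 -0.0192  0.1338]
coll 127 [ 0.5325 -0.0234  0.0902] [ 0.5099 -0.0423  0.0862] [ 0.5503 -0.0022  0.0939]
scene top 46 [ 0.5329 -0.0282  0.126 ] [ 0.5237 -0.0352  0.1222] [ 0.5404 -0.021   0.1297]
coll 172 [ 0.5362 -0.0279  0.09  ] [ 0.5132 -0.0464  0.086 ] [ 0.5537 -0.006   0.0937]
[324.22593034 237.05212298] [323.86250794 250.25601633] [ 1.1171685  -0.45057862  1.09970372]
```

View pics/c1.png

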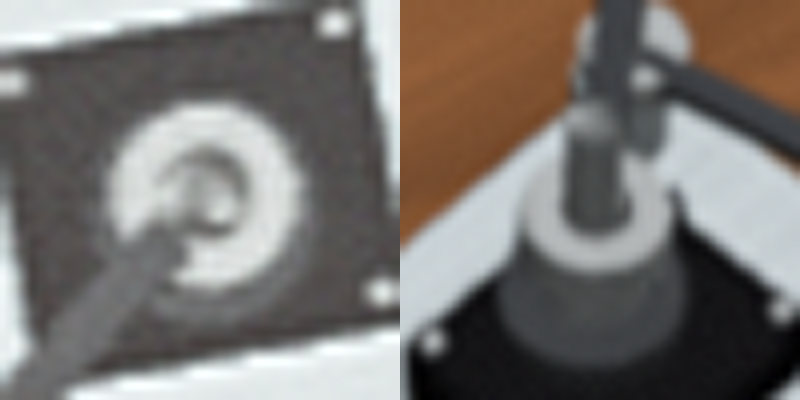

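The screw doesn't show clearly yet: only a dark corner at right-crop (685,195), which may be the gearbox. The flat shows as a bright-edged shaft top at left-crop (205,190). On to the knob.

apply_moves --series "-60 -35 0 0 0 0 0.55; -120 -70 10 0 0 0 0.55; -180 -105 20 0 0 0 0.55; -230 -135 30 0 0 0 0.55; -280 -165 40 0 0 0 0.55; -330 -195 50 0 0 0 0.55; -380 -225 60 0 0 0 0.55; -430 -255 70 0 0 0 0.55; -470 -275 80 0 0 0 0.55; -488.5 -287 89 0 0 0 0.55; -488.5 -287 89 0 0 0 0.55; -488.5 -287 89 0 0 0 0.55; -488.5 -287 89 0 0 0 0.55"

```text
clock: 1.72
tool_pos: [0.5505, 0.066, 0.1509]
tcp_rot: [0.0, 0.186, 0.982, 0.0]
contact_force: [0.6, 2.1, -1.0]
grip_width: 0.0471
gripper_force: 0.0
```

```bash
python3 - <<'E'
from h import *
to([.551,.0645,.15],[.551,.0645,.078])
im,d=env.read_camera("top");im2,d2=env.read_camera("scene")
a=im[190:260,270:340,::-1];u=proj("scene",[.55,.064,.1]).astype(int);b=im2[u[1]-60:u[1]+60,u[0]-80:u[0]+40,::-1];print(u)
cv2.imwrite("pics/c2.png",np.hstack([cv2.resize(x,(400,400),interpolation=cv2.INTER_CUBIC) for x in(a,b)]))
E
```

```text
jaw 1.1956 tilt [0.0006 0.0001] tcp [0.5505 0.066  0.1509] w 0.0471 F [ 0.6  2.1 -1. ] t 1.725
[-1.  -1.2  0.9]
[-1.  -1.2 72.9]
[364 231]
```

View pics/c2.png

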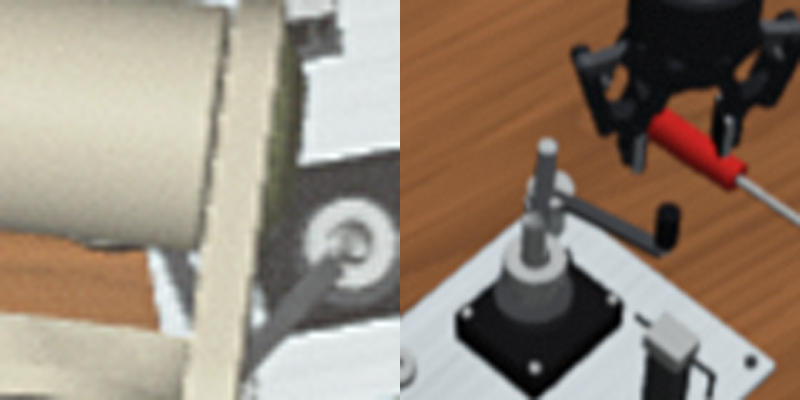

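```bash
python3 - <<'E'
from h import *
for p in([.5505,.066,.142],[.551,.0645,.093],[.551,.0645,.076],[*S,.126]):
    u=proj("scene",p);print(u,[400+(u[0]-284)/.3,(u[1]-171)/.3])
d=np.load("scene0.npy");im=cv2.imread("pics/scene0.png")
R=np.zeros(d.shape,bool);R[228:250,355:375]=1
m=R&(im.max(-1)<60);v,u=np.nonzero(m);print(m.sum(),u.min(),u.max(),v.min(),v.max(),u.mean(),v.mean())
P=cloud("scene",d)[m];print(P.mean(0),np.median(P,0))
print(ray("scene",u.mean(),v.mean(),.076))
E
```

```text
[366.51873669 218.67915393] [np.float64(675.062455628088), np.float64(158.9305130998734)]
[364.39083155 233.66242211] [np.float64(667.9694385097382), np.float64(208.87474036662374)]
[363.82954897 238.48401628] [np.float64(666.0984965581313), np.float64(224.94672094571598)]
[324.22593034 237.05212298] [np.float64(534.0864344766675), np.float64(220.1737432611707)]
106 355 367 232 247 362.89622641509436 239.76415094339623
[0.55438488 0.05916729 0.07917404] [0.55601849 0.05831604 0.08195303]
[0.5525889  0.06083064 0.076     ]
```

Projected knob and shaft match the picture within a pixel, so I'll descend and grip the knob.

apply_moves --series "-1 -1 20 0 0 0 0.55; -1 -1 50 0 0 0 0.55; -1 -1 72 0 0 0 0.55; -1 -1 72 0 0 0 0.4; -1 -1 72 0 0 0 0; -1 -1 72 0 0 0 0; -1 -1 72 0 0 0 0; -1 -1 72 0 0 0 0; -1 -1 72 0 0 0 0"

```text
clock: 2.95
tool_pos: [0.5519, 0.0636, 0.0795]
tcp_rot: [0.001, 0.187, 0.982, 0.0]
contact_force: [-2.2, 0.4, 5.8]
grip_width: 0.0137
gripper_force: 58.8
```

```bash
python3 - <<'E'
from h import *
s,R=frame();c=s["tool_pos"];p=c[:2]-PIV;print("r",np.hypot(*p),"ang",np.arctan2(p[1],p[0]))
L=[]
for a in np.arange(.1,1.41,.1):
    ca,sa=np.cos(a),np.sin(a);q=PIV+np.array([ca*p[0]-sa*p[1],sa*p[0]+ca*p[1]]);L.append([*q,c[2]])
to(*L)
E
```

```text
r 0.08966518178950862 ang 0.39535513755491203
jaw 1.1941 tilt [ 0.0018 -0.0001] tcp [0.5519 0.0636 0.0795] w 0.0137 F [-2.2  0.4  5.8] t 2.95
[ 6.6  6.1 -0. ]
[13.7 11.5 -0. ]
[21.4 16.2 -0. ]
[29.4 20.1 -0. ]
[37.9 23.1 -0.1]
[46.5 25.3 -0.1]
[55.4 26.7 -0.1]
[64.4 27.1 -0.1]
[73.3 26.7 -0.1]
[82.2 25.3 -0.1]
[90.8 23.1 -0.1]
[99.3 20.  -0.2]
[107.3  16.1  -0.2]
[115.   11.4  -0.2]
```

Radius 89.7 mm, so the knob is in the grip. Swing along the arc.

apply_moves --series "6.5 6 0 0 0 0 0; 13.5 11.5 0 0 0 0 0; 21.5 16 0 0 0 0 0; 29.5 20 0 0 0 0 0; 38 23 0 0 0 0 0; 46.5 25.5 0 0 0 0 0; 55.5 26.5 0 0 0 0 0; 64.5 27 0 0 0 0 0; 73.5 26.5 0 0 0 0 0; 82 25.5 0 0 0 0 0; 91 23 0 0 0 0 0; 99.5 20 0 0 0 0 0; 107.5 16 0 0 0 0 0; 112 13.5 0 0 0 0 0; 115 11.5 0 0 0 0 0; 117 10 0 0 0 0 0; 117 10 0 0 0 0 0"

```text
clock: 5.08
tool_pos: [0.4577, 0.1118, 0.0802]
tcp_rot: [0.014, 0.187, 0.982, -0.001]
contact_force: [39.8, -26.6, -25.2]
grip_width: 0.0134
gripper_force: 58.9
```

```bash
python3 - <<'E'
from h import *
s,R=frame();c=s["tool_pos"];p=c[:2]-PIV;print("r",np.hypot(*p),"ang",np.arctan2(p[1],p[0])-.3954,s["gripper_force"])
to()
E
```

```text
r 0.08360383099060309 ang 1.3127661611418533 58.85628819465637
jaw 1.1944 tilt [ 0.0264 -0.0069] tcp [0.4577 0.1118 0.0802] w 0.0134 F [ 39.8 -26.6 -25.2] t 5.075
```

```bash
python3 - <<'E'
from h import *
im,d=env.read_camera("top");im2,d2=env.read_camera("scene")
a=im[190:290,260:360,::-1];u=proj("scene",[.4577,.1118,.08]).astype(int);b=im2[u[1]-50:u[1]+50,u[0]-60:u[0]+40,::-1];print(u,proj("scene",[.4577,.1118,.07]),proj("scene",[.4485,.1176,.07]),proj("scene",[*PIV,.097]))
cv2.imwrite("pics/c3.png",np.hstack([cv2.resize(x,(400,400),interpolation=cv2.INTER_CUBIC) for x in(a,b)]))
E
```

```text
[355 199] [355.42130263 202.67595528] [355.05972561 198.94907861] [328.21362373 214.58794798]
```

View pics/c3.png

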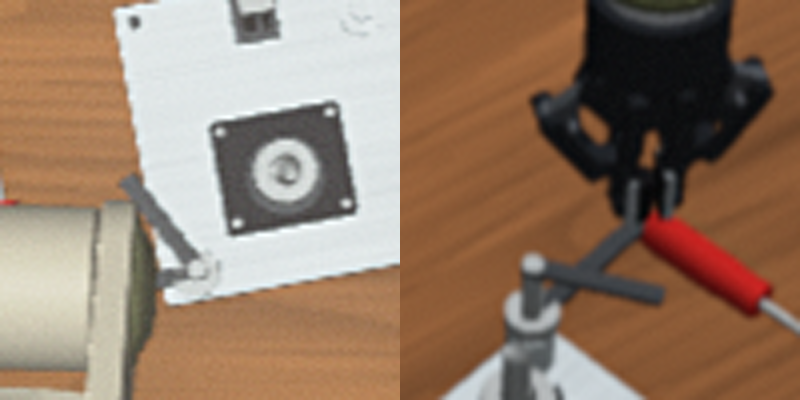

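The top crop shows the finger, from the pivot at (198,268) to its tip at (130,183), pointing at about 0.68 rad in world. That is where fully open should put it, and the 48 N is the stop. Relax, release and rise.

apply_moves --series "-7 0 0 0 0 0 0; -7 0 0 0 0 0 0.2; -7 0 0 0 0 0 0.45; -7 0 0 0 0 0 0.45; -7 0 0 0 0 0 0.45; -7 0 -30 0 0 0 0.45; -7 0 -70 0 0 0 0.45; -7 0 -80 0 0 0 0.45; -67 0 -80 0 0 0 0.45; -117 0 -80 0 0 0 0.45; -117 0 -80 0 0 0 0.45"

```text
clock: 6.55
tool_pos: [0.5571, 0.0715, 0.1568]
tcp_rot: [-0.0, 0.188, 0.982, -0.0]
contact_force: [-0.3, -0.1, -0.8]
grip_width: 0.0384
gripper_force: 0.0
```

```bash
python3 - <<'E'
from h import *
to()
P={}
for n in("top","scene"):
    im,d=env.read_camera(n);P[n]=cloud(n,d);cv2.imwrite(f"pics/{n}1.png",im[...,::-1]);np.save(n+"1.npy",d)
    Q=P[n];r=np.hypot(Q[...,0]-PIV[0],Q[...,1]-PIV[1]);a=np.arctan2(Q[...,1]-PIV[1],Q[...,0]-PIV[0])
    k=(r<.1)&(r>.03)&(abs(Q[...,2]-.097)<.004)&(a>.2)&(a<1.3);print(n,"finger",k.sum(),np.median(a[k]))
    k=(r<.1)&(r>.08)&(abs(Q[...,2]-.093)<.004)&(a>1.4)&(a<2.2);print("knob",k.sum(),Q[k].mean(0),np.median(a[k]))
    r=np.hypot(Q[...,0]-S[0],Q[...,1]-S[1]);k=(r<.03)&(abs(Q[...,2]-.09)<.004);p=Q[k][:,:2].astype(np.float32)
    (c,rad)=cv2.minEnclosingCircle(p);print("collar",k.sum(),c,rad,p.mean(0))
    k=(r<.03)&(Q[...,2]>.121);print("shaft",k.sum(),Q[k].mean(0))
u=proj("top",[*S,.126]);print(u)
im=cv2.imread("pics/top1.png");x,y=u.round().astype(int)
cv2.imwrite("pics/c4.png",np.hstack([cv2.resize(im[y-17:y+17,x-17:x+17],(400,400),interpolation=cv2.INTER_CUBIC),cv2.resize(cv2.imread("pics/scene1.png")[225:270,301:346],(400,400),interpolation=cv2.INTER_CUBIC)]))
E
```

```text
jaw 1.1922 tilt [-0.0008 -0.0001] tcp [0.5571 0.0715 0.1568] w 0.0384 F [-0.3 -0.1 -0.8] t 6.55
top finger 56 0.6874684262372126
knob 0 [nan nan nan] nan
collar 122 (0.5327774882316589, -0.022214435040950775) 0.020630475133657455 [ 0.5310885  -0.02330314]
shaft 30 [ 0.53159568 -0.02517281  0.12738124]
scene finger 95 0.6282368248775779
knob 29 [0.45032273 0.11396636 0.09305823] 1.7945656407499277
collar 179 (0.5335590839385986, -0.025348950177431107) 0.02068565972149372 [ 0.53667456 -0.0286619 ]
shaft 87 [ 0.5351172  -0.01235835  0.26568532]
[331.26423729 231.61776531]<stdin>:8: RuntimeWarning: Mean of empty slice.
  ret = um.true_divide(
  return _methods._mean(a, axis=axis, dtype=dtype,
  ret = ret.dtype.type(ret / rcount)
```

View pics/c4.png

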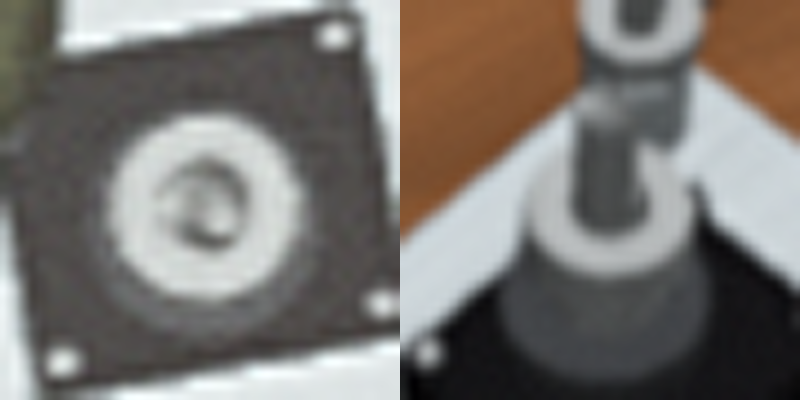

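```bash
python3 - <<'E'
from h import *
print("ring c",ray("top",330.85,231.93,.09), "bolts",[ray("top",314+a/11.76-.5,215+b/11.76-.5,.04).round(4) for a,b in((62,362),(380,303),(335,35))])
for a in np.arange(0,6.28,.4):
    p=[S[0]+.024*np.cos(a),S[1]+.024*np.sin(a),.081];print(round(a,1),proj("scene",p).round(1),proj("top",p).round(1),end=" ")
    print([int(cv2.cvtColor(cv2.imread(f"pics/{f}1.png"),6)[tuple(proj(f,[S[0]+.0225*np.cos(a),S[1]+.0225*np.sin(a),.082]).round().astype(int)[::-1])]) for f in("top","scene")])
E
```

```text
ring c [ 0.5329003  -0.02434311  0.09      ] bolts [array([0.5015, 0.0052, 0.04  ]), array([ 0.516, -0.064,  0.04 ]), array([ 0.5747, -0.053 ,  0.04  ])]
0.0 [330.5 257.9] [331.2 223.4] [115, 80]
0.4 [333.7 255.1] [327.4 224.1] [149, 73]
0.8 [335.3 251.6] [324.2 226.1] [157, 15]
1.2 [335.1 247.9] [322.1 229.3] [105, 95]
1.6 [333.1 244.5] [321.4 233. ] [102, 165]
2.0 [329.7 242. ] [322.1 236.7] [109, 170]
2.4 [325.4 240.8] [324.3 239.9] [104, 75]
2.8 [320.9 241. ] [327.5 241.9] [107, 85]
3.2 [316.8 242.6] [331.3 242.5] [108, 193]
3.6 [313.8 245.3] [335.  241.6] [104, 209]
4.0 [312.4 248.9] [338.1 239.4] [105, 207]
4.4 [312.8 252.6] [340.  236.1] [106, 188]
4.8 [314.9 256. ] [340.5 232.3] [102, 59]
5.2 [318.5 258.4] [339.5 228.7] [97, 70]
5.6 [323.  259.5] [337.2 225.7] [98, 76]
6.0 [327.6 259. ] [333.8 223.8] [99, 74]
```

The spike beside the collar in the scene crop at (697,190) fits the set screw at about 1.3 rad world. The clamp is open: the finger reads 0.69 and the knob 1.79, against 1.80 expected. Next, grip the shaft's top; the pads should settle onto the flat.

```bash
sed -i 's/^S=.*;/S=np.array([.532,-.0245]);/' h.py; python3 - <<'E'
from h import *
to([*S,.157],[*S,.109])
E
```

```text
jaw 1.1938 tilt [-0.0024  0.0003] tcp [0.5546 0.0729 0.1572] w 0.0385 F [-0.3  0.9  0.6] t 6.65
[-14.9 -98.8   0.3]
[-15.  -98.8  48.3]
```

apply_moves --series "-8 -50 0 0 0 0 0.45; -15 -90 0 0 0 0 0.45; -15 -99 0 0 0 0 0.45; -15 -99 0 0 0 0 0.45; -15 -99 25 0 0 0 0.45; -15 -99 48 0 0 0 0.45; -15 -99 48 0 0 0 0.35; -15 -99 48 0 0 0 0.2; -15 -99 48 0 0 0 0; -15 -99 48 0 0 0 0; -15 -99 48 0 0 0 0; -15 -99 48 0 0 0 0; -15 -99 48 0 0 0 0"

```text
clock: 8.28
tool_pos: [0.5317, -0.0267, 0.1111]
tcp_rot: [-0.001, 0.187, 0.982, -0.003]
contact_force: [-7.2, -15.3, -0.8]
grip_width: 0.0115
gripper_force: 58.7
```

```bash
python3 - <<'E'
from h import *
to([*S,.109]);print(env.get_state()["wrist_torque"])
E
```

```text
jaw 1.1946 tilt [-0.0026 -0.0046] tcp [ 0.5317 -0.0267  0.1111] w 0.0115 F [ -7.2 -15.3  -0.8] t 8.275
[0.5 2.2 2.1]
[-2.26261463  1.20784101  0.03933731]
```

apply_moves --series "0 -1 0 0 0 0.1 0; 0 -1 0 0 0 0.25 0; 0 -1 0 0 0 0.4 0; 0 -1 0 0 0 0.55 0; 0 -1 0 0 0 0.7 0; 0 -1 0 0 0 0.85 0; 0 -1 0 0 0 0.95 0; 0 -1 0 0 0 0.995 0; 0 -1 0 0 0 0.995 0; 0 -1 0 0 0 0.995 0"

```text
clock: 9.52
tool_pos: [0.5308, -0.0261, 0.1111]
tcp_rot: [-0.001, 0.633, 0.774, -0.002]
contact_force: [-9.1, -6.1, 1.8]
grip_width: 0.0116
gripper_force: 58.4
```

```bash
python3 - <<'E'
from h import *
to([*S,.111]);print(env.get_state()["wrist_torque"])
E
```

```text
jaw 0.1997 tilt [-0.0035 -0.0018] tcp [ 0.5308 -0.0261  0.1111] w 0.0116 F [-9.1 -6.1  1.8] t 9.525
[1.3 1.5 0.1]
[-1.03789394  1.40901043  0.00910651]
```

The grip centre moved as a 1.5 mm flat-side offset predicts, so the flat faces the key. Check the seating: regrip 0.3 rad off, then straight again, to compare widths.

apply_moves --series "0 0 0 0 0 0 0.12; 0 0 0 0 0 0 0.2; 0 0 0 0 0 0.15 0.2; 0 0 0 0 0 0.3 0.2; 0 0 0 0 0 0.3 0; 0 0 0 0 0 0.3 0; 0 0 0 0 0 0.3 0; 0 0 0 0 0 0.3 0"

```text
clock: 10.52
tool_pos: [0.5313, -0.0254, 0.1114]
tcp_rot: [-0.001, 0.742, 0.671, -0.001]
contact_force: [-9.3, -1.6, 6.7]
grip_width: 0.0131
gripper_force: 58.4
```

apply_moves --series "0 0 0 0 0 0 0.12; 0 0 0 0 0 0 0.2; 0 0 0 0 0 -0.15 0.2; 0 0 0 0 0 -0.3 0.2; 0 0 0 0 0 -0.3 0; 0 0 0 0 0 -0.3 0; 0 0 0 0 0 -0.3 0; 0 0 0 0 0 -0.3 0; 0 0 0 0 0 -0.3 0"

```text
clock: 11.65
tool_pos: [0.5306, -0.0253, 0.1109]
tcp_rot: [-0.002, 0.633, 0.774, -0.001]
contact_force: [-11.6, -1.2, 7.8]
grip_width: 0.0113
gripper_force: 59.4
```

```bash
python3 - <<'E'
from h import *
to([*S,.111]);print(env.get_state()["wrist_torque"])
E
```

```text
jaw 0.1996 tilt [-0.0042  0.0001] tcp [ 0.5306 -0.0253  0.1109] w 0.0113 F [-11.6  -1.2   7.8] t 11.65
[ 0.5  1.5 -0.1]
[-0.14964857  2.02161183  0.05066879]
```

apply_moves --series "0 0 0 0 0 0 0.12; 0 0 0 0 0 0 0.2; 0 0 0 0 0 0.15 0.2; 0 0 0 0 0 0.15 0.2; 0 0 0 0 0 0.15 0; 0 0 0 0 0 0.15 0; 0 0 0 0 0 0.15 0; 0 0 0 0 0 0.15 0"

```text
clock: 12.65
tool_pos: [0.5309, -0.0258, 0.1108]
tcp_rot: [-0.001, 0.688, 0.726, -0.001]
contact_force: [-11.3, -2.6, 9.9]
grip_width: 0.0117
gripper_force: 58.8
```

apply_moves --series "0 0 0 0 0 0 0.12; 0 0 0 0 0 0 0.2; 0 0 0 0 0 -0.15 0.2; 0 0 0 0 0 -0.3 0.2; 0 0 0 0 0 -0.3 0.2; 0 0 0 0 0 -0.3 0; 0 0 0 0 0 -0.3 0; 0 0 0 0 0 -0.3 0; 0 0 0 0 0 -0.3 0"

```text
clock: 13.78
tool_pos: [0.5307, -0.0259, 0.1104]
tcp_rot: [-0.002, 0.574, 0.819, -0.001]
contact_force: [-12.8, -2.6, 7.1]
grip_width: 0.0116
gripper_force: 58.9
```

apply_moves --series "0 0 0 0 0 0 0.12; 0 0 0 0 0 0 0.2; 0 0 0 0 0 0.15 0.2; 0 0 0 0 0 0.15 0.2; 0 0 0 0 0 0.15 0; 0 0 0 0 0 0.15 0; 0 0 0 0 0 0.15 0; 0 0 0 0 0 0.15 0"

```text
clock: 14.78
tool_pos: [0.5308, -0.0265, 0.1105]
tcp_rot: [-0.001, 0.633, 0.774, -0.002]
contact_force: [-12.6, -6.9, 8.4]
grip_width: 0.0112
gripper_force: 59.0
```

Widths: 11.2 straight and 11.6/11.7 at ±0.15, a symmetric minimum, so the flat is square to the key. Release, lift off sideways, then find the screw.

apply_moves --series "0 0 0 0 0 0 0.12; 0 0 0 0 0 0 0.3; 0 0 0 0 0 0 0.45; 0 0 -30 0 0 0 0.6; 0 0 -50 0 0 0 0.7; 50 0 -55 0 0 0 0.7; 100 0 -55 0 0 0 0.7; 100 0 -55 0 0 0 0.7"

```text
clock: 15.78
tool_pos: [0.5122, 0.0751, 0.1656]
tcp_rot: [0.0, 0.632, 0.775, 0.001]
contact_force: [0.3, -0.7, 0.4]
grip_width: 0.0599
gripper_force: 0.0
```

```bash
python3 - <<'E'
from h import *
to();print(env.get_state()["joints"].round(3))
ims={}
for n in("scene","top"):
    im,d=env.read_camera(n);cv2.imwrite(f"pics/{n}2.png",im[...,::-1]);np.save(n+"2.npy",d);ims[n]=im[...,::-1]
x,y=proj("top",[*S,.09]).round().astype(int)
a=ims["top"][y-17:y+17,x-17:x+17];x,y=proj("scene",[*S,.1]).round().astype(int);print(x,y);b=ims["scene"][y-20:y+20,x-20:x+20]
cv2.imwrite("pics/c5.png",np.hstack([cv2.resize(i,(400,400),interpolation=cv2.INTER_CUBIC) for i in(a,b)]))
D0=cv2.imread("pics/scene1.png").astype(int);D=np.abs(ims["scene"].astype(int)-D0).sum(-1)[y-20:y+25,x-20:x+20]
for v,u in np.argwhere(D>60): print((u+x-20,v+y-20,int(D[v,u]),int(ims["scene"][v+y-20,u+x-20].mean())),end=" ")
E
```

```text
jaw 0.2031 tilt [0.001  0.0007] tcp [0.5122 0.0751 0.1656] w 0.0599 F [ 0.3 -0.7  0.4] t 15.775
[-8.400e-02  3.930e-01  1.509e+00  1.000e-03  1.240e+00 -2.870e-01]
324 245
(np.int64(323), np.int64(234), 64, 126) (np.int64(324), np.int64(234), 103, 132) (np.int64(325), np.int64(234), 78, 118) (np.int64(320), np.int64(235), 64, 81) (np.int64(321), np.int64(235), 142, 81) (np.int64(324), np.int64(235), 112, 154) (np.int64(325), np.int64(235), 104, 143) (np.int64(320), np.int64(236), 80, 104) (np.int64(321), np.int64(236), 199, 92) (np.int64(322), np.int64(236), 127, 115) (np.int64(321), np.int64(237), 151, 101) (np.int64(322), np.int64(237), 131, 105) (np.int64(321), np.int64(238), 76, 100) (np.int64(322), np.int64(238), 91, 91) (np.int64(328), np.int64(241), 68, 119) (np.int64(333), np.int64(245), 111, 202) (np.int64(334), np.int64(245), 159, 207) (np.int64(333), np.int64(246), 185, 198) (np.int64(334), np.int64(246), 291, 207) (np.int64(335), np.int64(246), 138, 210) (np.int64(325), np.int64(247), 93, 104) (np.int64(326), np.int64(247), 135, 126) (np.int64(327), np.int64(247), 120, 13
[... 261 characters left out ...]
np.int64(248), 190, 138) (np.int64(327), np.int64(248), 123, 124) (np.int64(334), np.int64(248), 122, 136) (np.int64(335), np.int64(248), 160, 164) (np.int64(320), np.int64(249), 80, 104) (np.int64(324), np.int64(249), 71, 97) (np.int64(325), np.int64(249), 146, 120) (np.int64(326), np.int64(249), 118, 114) (np.int64(333), np.int64(249), 67, 129) (np.int64(335), np.int64(249), 70, 97) (np.int64(320), np.int64(250), 78, 134) (np.int64(332), np.int64(255), 68, 59) (np.int64(330), np.int64(256), 63, 56) (np.int64(331), np.int64(256), 89, 47) (np.int64(332), np.int64(256), 96, 44) (np.int64(333), np.int64(256), 72, 48) (np.int64(331), np.int64(257), 65, 50) (np.int64(332), np.int64(257), 76, 44)
```

View pics/c5.png

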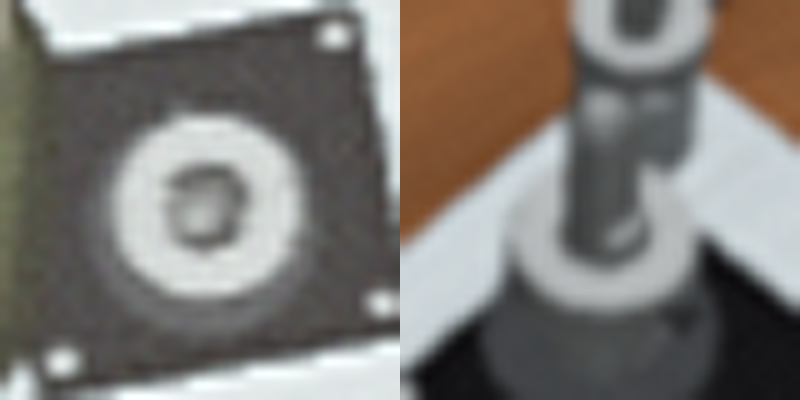

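The dark screw dot is now at scene-crop (684,318), pixel (331.9,256.3). Relative to the collar axis that is about 0.17 rad world, against 0.20 for the key, so it turned with the shaft. In the top crop the bore gap (195,175) also faces the key. Turn the jaw across the key direction and go over the collar.

```bash
sed -i 's/^S=[^;]*;/S=np.array([.532,-.0254]);/' h.py; python3 - <<'E'
from h import *
to([*S,.166],[*S,.072])
E
```

```text
jaw 0.2001 tilt [ 0.0011 -0.0001] tcp [0.513  0.0725 0.1655] w 0.0598 F [-0.1 -0.7  0.1] t 15.875
[-99.7  -0.9  -0.5]
[-99.7  -1.   93.5]
```

apply_moves --series "0 0 0 0 0 0.18 0.7; 0 0 0 0 0 0.36 0.7; 0 0 0 0 0 0.54 0.7; 0 0 0 0 0 0.72 0.7; 0 0 0 0 0 0.9 0.7; 0 0 0 0 0 1.08 0.7; 0 0 0 0 0 1.26 0.7; -30 0 0 0 0 1.44 0.7; -70 -1 0 0 0 1.57 0.7; -99.5 -1 0 0 0 1.571 0.7; -99.5 -1 0 0 0 1.571 0.7; -99.5 -1 0 0 0 1.571 0.7; -99.5 -1 30 0 0 1.571 0.7; -99.5 -1 60 0 0 1.571 0.7; -99.5 -1 85 0 0 1.571 0.7; -99.5 -1 93 0 0 1.571 0.7; -99.5 -1 93 0 0 1.571 0.7"

```text
clock: 18.0
tool_pos: [0.5314, -0.0251, 0.0725]
tcp_rot: [-0.0, 0.995, 0.1, -0.0]
contact_force: [0.5, 0.4, 0.5]
grip_width: 0.06
gripper_force: 0.0
```

```bash
python3 - <<'E'
from h import *
to([*S,.072])
E
```

```text
jaw -1.3714 tilt [-0.  0.] tcp [ 0.5314 -0.0251  0.0725] w 0.06 F [0.5 0.4 0.5] t 18.0
[0.5 0.4 0.5]
```

Well placed with no contact. Close on the collar.

apply_moves --series "0.5 0.5 0 0 0 0 0.6; 0.5 0.5 0 0 0 0 0.5; 0.5 0.5 0 0 0 0 0.4; 0.5 0.5 0 0 0 0 0.3; 0.5 0.5 0 0 0 0 0.3; 0.5 0.5 0 0 0 0 0.3; 0.5 0.5 0 0 0 0 0.3"

```text
clock: 18.88
tool_pos: [0.5323, -0.0259, 0.0735]
tcp_rot: [0.0, 0.995, 0.099, 0.001]
contact_force: [-1.4, -0.4, 6.9]
grip_width: 0.0385
gripper_force: 59.3
```

```bash
python3 - <<'E'
from h import *
to();print(env.get_state()["wrist_torque"])
im,d=env.read_camera("scene");x,y=proj("scene",[*S,.1]).round().astype(int)
cv2.imwrite("pics/c6.png",cv2.resize(im[y-40:y+30,x-35:x+50,::-1],(680,560),interpolation=cv2.INTER_CUBIC))
print(x-35,y-40)
E
```

```text
jaw -1.3721 tilt [ 0.0018 -0.0005] tcp [ 0.5323 -0.0259  0.0735] w 0.0385 F [-1.4 -0.4  6.9] t 18.875
[0.01748496 0.28306207 0.0120183 ]
289 205
```

View pics/c6.png

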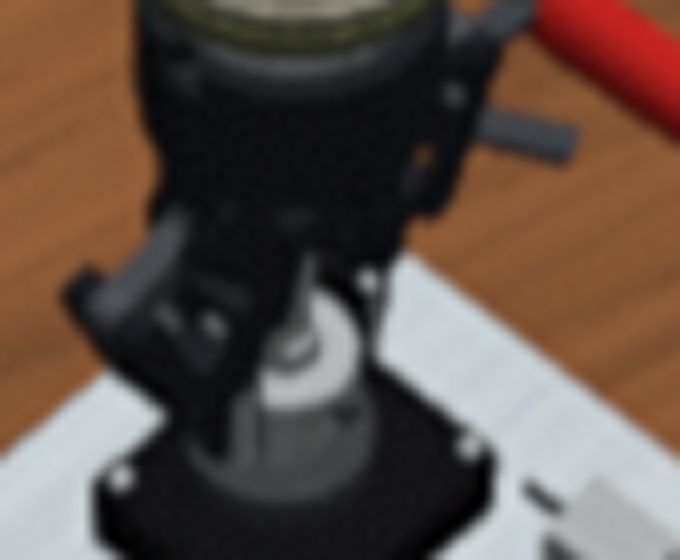

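Gripped: width 38.5 mm, side forces about 1 N. The dark screw dot at (345,412), pixel (331.6,256.0), hasn't moved. Lift 29–30 mm.

apply_moves --series "0.5 0.5 -2 0 0 0 0.3; 0.5 0.5 -6 0 0 0 0.3; 0.5 0.5 -11 0 0 0 0.3; 0.5 0.5 -16 0 0 0 0.3; 0.5 0.5 -21 0 0 0 0.3; 0.5 0.5 -25 0 0 0 0.3; 0.5 0.5 -28 0 0 0 0.3; 0.5 0.5 -29.5 0 0 0 0.3; 0.5 0.5 -29.5 0 0 0 0.3; 0.5 0.5 -29.5 0 0 0 0.3; 0.5 0.5 -29.5 0 0 0 0.3"

```text
clock: 20.3
tool_pos: [0.5324, -0.0262, 0.1017]
tcp_rot: [-0.0, 0.995, 0.099, -0.0]
contact_force: [0.1, 1.0, -1.0]
grip_width: 0.0381
gripper_force: 60.2
```

```bash
python3 - <<'E'
from h import *
to();print(env.get_state()["wrist_torque"])
im,d=env.read_camera("scene");x,y=proj("scene",[*S,.119]).round().astype(int)
P=cloud("scene",d);r=np.hypot(P[...,0]-S[0],P[...,1]-S[1]);k=(r<.024)&(P[...,2]>.112)&(P[...,2]<.124)&(im.mean(-1)>150)
print(k.sum(),np.median(P[k],0),P[k].std(0))
cv2.imwrite("pics/c7.png",cv2.resize(im[y-25:y+35,x-35:x+45,::-1],(800,600),interpolation=cv2.INTER_CUBIC))
print(x-35,y-25)
for a in np.arange(-.4,.9,.2): print(a.round(1),((proj("scene",[S[0]+.024*np.cos(a),S[1]+.024*np.sin(a),.110])-[x-35-.5,y-25-.5])*10).round())
print("key tip",((proj("scene",[S[0]+.083*np.cos(TH),S[1]+.083*np.sin(TH),.110])-[x-35-.5,y-25-.5])*10).round())
E
```

```text
jaw -1.372 tilt [-0.0003  0.    ] tcp [ 0.5324 -0.0262  0.1017] w 0.0381 F [ 0.1  1.  -1. ] t 20.3
[-0.06875219 -0.00513032 -0.00338333]
71 [ 0.5425533  -0.01860613  0.11868609] [0.00729918 0.00936575 0.00230549]
289 215
-0.4 [381. 371.]
-0.2 [403. 366.]
0.0 [424. 357.]
0.2 [442. 344.]
0.4 [456. 329.]
0.6 [467. 312.]
0.8 [473. 294.]
key tip [658. 514.]
```

View pics/c7.png

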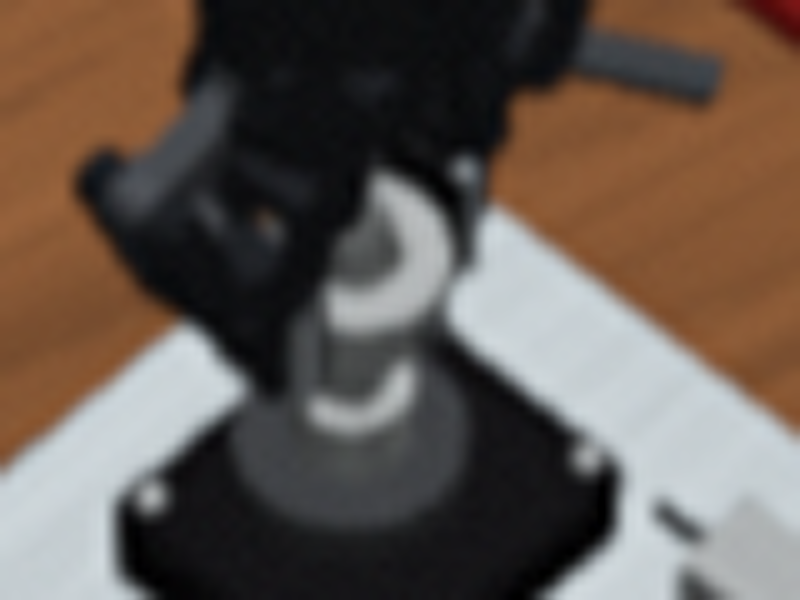

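Collar top reads 118.7 mm (target 119) and the projected key tip (658,514) matches the picture (662,505). Check the screw's angle numerically by casting the dot's rays onto its height.

```bash
python3 - <<'E'
from h import *
A=S+[.0003,-.0004]
g=cv2.imread("pics/scene2.png").mean(-1);print(g[252:261,326:338].round().astype(int))
G=g[254:259,329:335];w=np.clip(62-G,0,None)
v,u=np.mgrid[254:259,329:335];c=((w*u).sum()/w.sum(),(w*v).sum()/w.sum());print(c)
for px in(c,(331.9,256.3),(331.6,256.0)):
    q=ray("scene",*px,.081)[:2]-A;print(np.hypot(*q).round(4),np.arctan2(q[1],q[0]).round(3))
im=np.mean([env.read_camera("scene")[0].mean(-1) for _ in range(4)],0)
print(im[243:256,326:340].round().astype(int))
t=np.mean([env.read_camera("top")[0].mean(-1) for _ in range(2)],0);k=proj("top",[A[0]+.024*np.cos(TH),A[1]+.024*np.sin(TH),.119]);print(k);x,y=k.round().astype(int);print(t[y-5:y+6,x-7:x+8].round().astype(int))
E
```

```text
[[175 183 184 185 182 170 130  81  38  17  15  23]
 [186 185 184 180 168 140  99  71  44  25  19  14]
 [180 174 167 152 129  98  77  66  54  36  21  20]
 [145 135 123 102  79  65  59  56  59  42  24  20]
 [ 96  85  80  73  56  48  45  48  58  48  29  21]
 [ 74  73  73  74  69  51  44  55  63  53  30  21]
 [ 75  74  74  79  78  62  57  65  66  52  32  21]
 [ 74  74  77  77  73  68  66  68  66  49  28  19]
 [ 74  75  76  74  69  67  69  68  65  45  27  20]]
(np.float64(332.15804597701145), np.float64(256.16091954022994))
0.022 0.288
0.0219 0.26
0.0209 0.268
[[125 150 172 181 183 180 167 140 157 192 204 207 207 206]
 [166 177 183 182 181 173 143 132 183 207 209 208 206 205]
 [182 183 182 180 169 145 108 126 192 210 209 206 205 206]
 [180 176 170 161 135 101  77 114 189 210 209 206 205 206]
 [153 142 130 118  89  67  59  87 161 199 207 208 207 208]
 [105  92  83  77  60  47  44  51 102 162 198 211 211 210]
 [ 77  72  71  70  59  41  31  25  43  98 163 201 210 212]
 [ 72  71  77  86  71  49  32  20  17  42  99 154 186 205]
 [ 72  81 111 130  96  63  45  29  17  17  36  75 126 177]
 [ 75 1
[... 251 characters left out ...]
67058]
[[214 213 209 213 211 209 210 211 208 208 208 207 208 206 207]
 [214 213 214 212 214 211 212 210 212 210 210 207 208 208 208]
 [214 215 215 214 214 214 212 212 213 213 210 209 212 207 208]
 [214 212 216 215 214 214 215 213 216 212 213 212 211 211 210]
 [212 213 212 212 212 214 214 214 214 214 214 213 213 214 212]
 [209 213 213 212 212 214 214 213 212 212 214 215 214 213 214]
 [210 209 209 210 213 212 212 214 213 214 216 213 214 213 213]
 [206 208 209 207 210 211 210 210 211 213 213 212 212 214 214]
 [204 204 206 206 207 208 208 208 211 210 211 212 211 210 213]
 [203 203 204 205 205 209 207 210 207 209 209 208 210 211 212]
 [200 202 200 200 203 202 204 203 205 206 208 206 210 208 210]]
```

```bash
python3 - <<'E'
from h import *
g=cv2.imread("pics/scene2.png").mean(-1)
K,V,_=cam("scene")
for A in(S,):
    res=[]
    for a in np.r_[-2.2:0.01:.2,.5,.7]:   # ring top outer edge, visible front side
        d=np.array([np.cos(a),np.sin(a)]);R=np.arange(.013,.027,.00025)
        px=np.array([proj("scene",[*(A+r*d),.09]) for r in R]).astype(np.float32)
        I=cv2.remap(g.astype(np.float32),px[:,:1].copy(),px[:,1:].copy(),cv2.INTER_LINEAR)[:,0]
        j=int(np.argmax(I[:24]));f=np.nonzero(I[j:]<130)[0]
        if len(f): res.append((a,R[j+f[0]]))
    res=np.array(res);print((res*[1,1000]).round(2).tolist())
    M=np.c_[np.cos(res[:,0]),np.sin(res[:,0]),np.ones(len(res))];s=np.linalg.lstsq(M,res[:,1],rcond=None)[0];print("centre shift",s)
    for px in((332.16,256.16),(331.9,256.3)):
        q=ray("scene",*px,.081)[:2]-(A+s[:2]);print(np.hypot(*q).round(4),np.arctan2(q[1],q[0]).round(3))
E
```

```text
[[-1.8, 19.5], [-1.6, 19.0], [-1.4, 19.0], [-1.2, 19.25], [-1.0, 19.5], [-0.8, 19.0], [-0.6, 19.25], [-0.4, 19.25], [-0.2, 19.25], [0.0, 19.5], [0.5, 19.25], [0.7, 19.0]]
centre shift [ 9.99580379e-05 -6.44330982e-05  1.91424241e-02]
0.0221 0.271
0.022 0.243
```

Collar centre confirmed to 0.1 mm. The screw reads about 0.25 ±0.05 rad against 0.20 wanted. For an unbiased reading I'll turn the held collar to face the camera, measure, then turn it back with a correction, raising 0.6 mm as well.

apply_moves --series "0 0 -0.6 0 0 0.15 0.3; 0 0 -0.6 0 0 0.3 0.3; 0 0 -0.6 0 0 0.45 0.3; 0 0 -0.6 0 0 0.6 0.3; 0 0 -0.6 0 0 0.75 0.3; 0 0 -0.6 0 0 0.8 0.3; 0 0 -0.6 0 0 0.8 0.3; 0 0 -0.6 0 0 0.8 0.3"

```text
clock: 21.65
tool_pos: [0.5325, -0.0262, 0.1024]
tcp_rot: [-0.0, 0.955, -0.296, -0.0]
contact_force: [-0.3, -0.6, -1.2]
grip_width: 0.0387
gripper_force: 60.2
```

```bash
python3 - <<'E'
from h import *
to()
A=S+[.0001,0]
g=np.mean([env.read_camera("scene")[0] for _ in range(3)],0)
for a in(-.8,-.65,-.5,-.35): print(a,[proj("scene",[A[0]+.024*np.cos(a),A[1]+.024*np.sin(a),z]).round(1) for z in(.119,.110,.101)])
print(g.mean(-1)[246:264,312:338].round().astype(int))
x,y=proj("scene",[*S,.11]).round().astype(int)
cv2.imwrite("pics/c8.png",cv2.resize(g[y-22:y+23,x-30:x+30,::-1].astype(np.uint8),(800,600),interpolation=cv2.INTER_CUBIC));print(x-30,y-22)
E
```

```text
jaw -2.171 tilt [-0.  0.] tcp [ 0.5325 -0.0262  0.1024] w 0.0387 F [-0.3 -0.6 -1.2] t 21.65
-0.8 [array([321.9, 249.1]), array([321.9, 251.6]), array([321.8, 254.2])]
-0.65 [array([323.7, 249.2]), array([323.6, 251.8]), array([323.6, 254.4])]
-0.5 [array([325.5, 249.2]), array([325.4, 251.8]), array([325.3, 254.4])]
-0.35 [array([327.3, 249. ]), array([327.2, 251.6]), array([327.1, 254.1])]
[[ 74  67  45  55  61  77 106 135 154 167 176 180 181 180 178 173 165 147
  126 104  83  58  44  64  70  62]
 [ 87  65  62  94  81  66  69  86 107 126 141 150 154 154 147 136 122 100
   88  82  71  45  42  64  90 139]
 [105  79  93 149 133  86  67  68  75  83  89  99 105 103  95  86  80  75
   77  75  57  32  38  62 110 189]
 [147 135 143 184 171 114  74  68  70  71  67  64  68  71  69  70  70  74
   74  65  41  22  31  51 108 192]
 [191 187 179 177 154 109  90  86  77  73  66  50  50  55  59  71  80  90
   75  57  33  19  21  32  78 151]
 [207 202 176 134  97  94 129 135  99  77  69  48  36  37  51  82 113 132
   97  63  45  28  20  18  33  75]
 [207 189 140  87  67 101 163 170 119  78  69  55  3
[... 564 characters left out ...]
83
   70  64  65  67  65  51  31  20]
 [ 55  67  69  68  68  64  60  62  72  85  99 110 113 103  88  81  80  81
   70  66  66  67  66  51  30  22]
 [ 51  66  68  68  67  65  63  64  66  69  74  80  80  77  71  73  79  78
   71  67  67  67  65  46  27  21]
 [ 43  63  68  67  67  68  66  66  68  71  74  77  76  75  73  75  77  74
   68  67  68  67  64  45  25  21]
 [ 37  60  67  68  67  67  67  68  69  71  74  78  78  75  72  73  72  69
   67  67  68  68  62  40  24  20]
 [ 29  51  64  67  68  67  67  67  68  71  72  75  76  74  70  70  68  67
   67  67  68  65  53  34  21  21]
 [ 22  37  54  64  67  67  67  67  67  68  69  70  71  70  69  68  67  66
   67  68  66  56  42  26  21  20]]
294 220
```

View pics/c8.png

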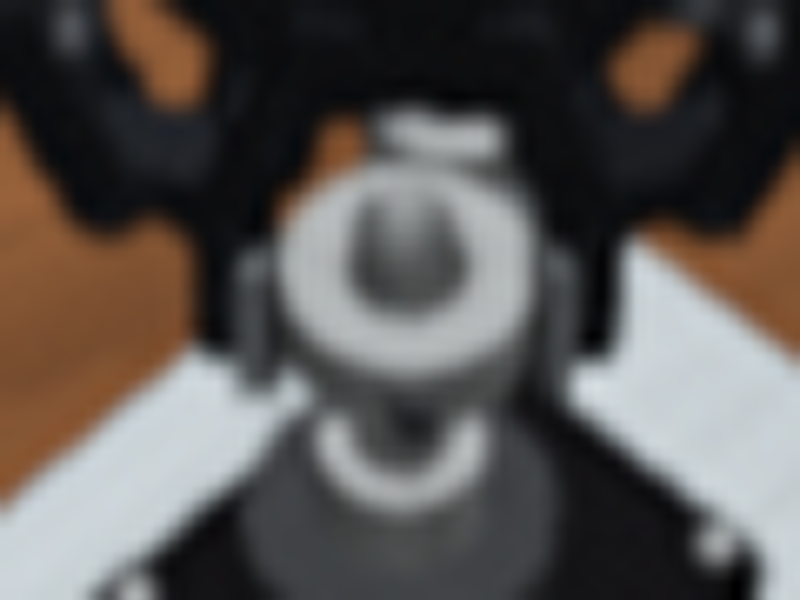

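The screw dot is centred at column 324.45 against the ring centre of about 324.0, so the screw sat at about 0.22 rad. I'll turn back 0.78 rad, which puts it at 0.20.

apply_moves --series "0 0 0 0 0 -0.15 0.3; 0 0 0 0 0 -0.3 0.3; 0 0 0 0 0 -0.45 0.3; 0 0 0 0 0 -0.6 0.3; 0 0 0 0 0 -0.72 0.3; 0 0 0 0 0 -0.78 0.3; 0 0 0 0 0 -0.78 0.3; 0 0 0 0 0 -0.78 0.3; 0 0 0 0 0 -0.78 0.3; 0 0 0 0 0 -0.78 0.3"

```text
clock: 23.05
tool_pos: [0.5325, -0.0262, 0.1024]
tcp_rot: [-0.0, 0.996, 0.089, -0.0]
contact_force: [-0.0, 0.3, -1.7]
grip_width: 0.0386
gripper_force: 60.3
```

```bash
python3 - <<'E'
from h import *
to()
im,d=env.read_camera("scene");P=cloud("scene",d);r=np.hypot(P[...,0]-S[0],P[...,1]-S[1]);k=(r<.019)&(r>.0105)&(P[...,2]>.112)&(P[...,2]<.124)&(im.mean(-1)>150)
print(k.sum(),np.median(P[k][:,2]))
g=im.mean(-1);print(g[243:252,328:338].round().astype(int))
s=env.get_state();ok=s["gripper_force"]>40 and abs(s["tool_pos"][2]-.1024)<.0015
print(ok,s["qvel"].round(3))
if ok: print(env.hand_in())
E
```

```text
jaw -1.3922 tilt [-0.  0.] tcp [ 0.5325 -0.0262  0.1024] w 0.0386 F [-0.   0.3 -1.7] t 23.05
66 0.11925807925560988
[[174 183 184 181 164 135 149 188 204 207]
 [184 182 181 171 137 129 181 207 209 208]
 [180 177 169 142 106 127 193 210 209 206]
 [164 150 129  99  79 120 190 210 209 206]
 [121 101  80  66  61  92 162 198 208 208]
 [ 79  72  58  45  45  52 100 161 199 210]
 [ 72  72  57  39  28  23  42  98 163 201]
 [ 78  89  72  48  31  20  15  41  98 154]
 [113 132  98  62  47  29  16  17  36  77]]
True [-0.002  0.001 -0.002 -0.001  0.001 -0.002]
the job is handed in; nothing more can be done
None
```

Handed in at about 23 s, result not reported back: the clamp is fully open, the flat is square to the key by grip-width check, and the collar is held still and upright with its top at about 119 mm and its screw within about 0.03 rad of the key direction by camera.

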